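# Take the colour wheel out of the drying hood

## Task

Slide the drying hood's shutter fully open, reach through the round port, lift the colour wheel off its stand by the handle and bring it out. Set it down gently, upright and wholly on the blue practice sheet, without dropping it. Do not touch the painted tips or knock them against the hood, and leave the two polish bottles and the buffer block where they are.

Things in the scene. Friction and masses are not known exactly. Their poses are not given: they have to be found in the camera images.
- hood: Clear box with white edges, fixed to the table, 240 deep (its x), 312 wide (its y). Origin: middle of its underside; z up, front toward its -x. Sloping top panel 5 thick: its outer face is 90 high at the front, 146 at the middle, 202 at the back (25 degrees). Inside, toward +y, is a white fan box 91 high, its face 113 from the stand axis.
- stand (a point): Centre of the dish floor on top of the fixed white stand inside the hood, straight under the port, 60 above the table. The pink dish has 48 inside diameter and its rim is 4.5 above this floor; the foot of the wheel stands in it.
- port (a point): Centre of the round port (134 clear diameter, pink edge) in the outer face of the sloping panel: 75 from the hood middle toward its -y, 146 above the table. Axes as the hood (not tilted).
- shutter (a joint): Rose shutter plate sliding on the panel between two aluminium rails (which stand 10 off the panel): 0 = port covered, 0.146 m = end stop, port free, the plate over the hood +y half. Opens toward the hood +y; friction about 1.5 N, stays where left. Starts 0 to 30 mm open.
- shutter_pull (a point): Grip point on the shutter white bar pull, mid plate. Bar 12 wide along the slide (hood y), 60 long up the slope, square to the panel, top 32 off the panel face; this point is 10 below the bar top, 16 above the plate. Axes tilted with the panel: y along the slide, z out of the panel (25 degrees from vertical, leaning to the hood front).
- wheel: Colour wheel, about 0.11 kg, 93 across, 68 high, loose. Origin: centre of its underside; z up. White foot 38 across, 10 high; above it a disc with twelve coloured nail tips, 46 out from the axis, upper face 13 above the origin; in the middle an upright round white handle, 22 diameter, with pink rings, 12 to 68 above the origin. Grip its upper half.
- tips: The ring of twelve painted nail tips fixed on the wheel (same origin as the wheel): 24 to 46 from the axis, 10 to 13 above the origin. Must not be touched.
- sheet: Blue practice sheet, fixed to the table, 297 (its x) by 210 (its y), 5 thick. Origin: centre of its underside.
- pink_polish: Pink polish bottle with black cap, 27x34x78, loose, standing near the sheet's +x end. Origin: centre of its underside.
- cream_polish: Cream polish bottle with gold cap, 27x34x82, loose, standing near the sheet's +x end. Origin: centre of its underside.
- buffer: Pale lilac buffer block, 26x93x25, loose, lying near the sheet's +x end. Origin: centre of its underside.

How it is judged:
By the outcome, as a careful person would: the job done as asked, in the order asked, and still so for the second after the job is handed in, with the robot touching nothing.
It also fails if it takes over 51 s, if anything falls off the work surface, if the arm or the gripper's body presses on something with over 40 N, if the wrist force passes 120 N, or if a joint passes its speed limit or range.

## Robot

A 7-joint arm with a two-finger parallel gripper is mounted at the origin on the work surface; the furniture and walls round the work are solid. World frame = base frame: x ahead of the robot, y to its left, z up, the work surface at z = 0. Lengths are in m, angles in rad, forces in N, time in s.
With the tool pointing down it reaches from about 0.4 to 0.9 m from the base axis. Payload 5.5 kg.
Tool frame: the origin (TCP) lies midway between the tips of the shut fingers; the grasp point (between the pads) lies 19 mm behind it; z points along the fingers, x is the direction in which the jaws open and shut, and the axes are right-handed (so a half turn about z gives the same grasp; the last joint's range is limited). The gripper opens to 92 mm and grips with 3 to 60 N. Pads are 19 mm wide; open, the fingers measure 130 mm over their backs; the gripper's body (75 mm by 190 mm) begins 47 mm behind the grasp point.
Start: joints at [1.386, 0.501, -0.427, 1.55, 0.221, 1.138, -0.21], TCP at [0.281, -0.586, 0.227] pointing down, gripper open.
Joint ranges: [-2.88, 2.88], [-0.31, 2.03], [-1.54, 1.56], [0.2, 2.42], [-1.41, 4.55], [0.19, 2.02], [-2.57, 2.57]. Speed limits (rad/s): [2.57, 2.57, 3.14, 3.14, 3.14, 3.14, 3.14].

## Interface

Orientations are given as a unit quaternion [w, x, y, z].
In Python, from station import ctrl, eyes gives the robot as it stands.
- The arm moves only by the shell command python3 -m crank 'ROWS' [FORCE]. ROWS is JSON, a list of rows, each a list of 5 numbers: the gripper's target within -1 to 1 (shut at 1, half-way at 0, fully open at -1), then the shift along the world's x, y, z in mm, then the turn about the world's z in degrees. A call has 1 to 10 rows; each row is the pose to reach, as a shift and turn from the pose measured when the call began; what a row does not reach only later rows make up. A row lasts 1/10 s, in which the tool goes at most 50 mm and 8.59 degrees, less where a joint would pass 70% of its speed; a pose out of reach is approached as far as the arm can. A call with a gripper value outside its range is refused whole. The fingers move at their own pace and stop on an object; FORCE is the grip in N (left out, the last holds). Time passes only in rows, so rows that repeat a pose let the fingers close. It gives the time, the measured TCP pose, the force and the opening at its end, in the units of the state.
- ctrl.state(): the state, without advancing time (a new reading comes with each control period).
- eyes.get_image(name): name is "scene" or "side" or "wrist"; returns a dict with "img" (384x512x3 uint8, red, green, blue), "mtx" (3x3 intrinsics, pixels), "rvec" (rotation vector, rad) and "tvec" (3), from world to camera coordinates, as OpenCV has them; the wrist camera has in their place "hand_eye" (4x4, takes a point from camera to tool coordinates, whose origin is the TCP and whose axes are the tool frame's). Camera axes: x right, y down, z forward; pixel columns grow to the right and rows downward; lengths in m; the calibration is good to about 2 mm. A picture is of the moment at which its call begins: read the wrist's pose just before it. There is no depth.
- ctrl.close_job(): hands the job in, once; it reports no verdict.
The state is a dict: "clock": time; "joint_positions": joint angles; "qd": joint speeds; "joint_efforts": joint torques, N m; "eef_pos": TCP position; "tool_rot": TCP orientation; "force": force on the tool from outside, world axes, zero at the start; "ft_torque": the same for the moment, N m; "grip_width": finger opening in m.
Only numpy, scipy, OpenCV 4.12 (cv2) and the standard library are available. Lean on these libraries where they do the work, as an engineer would, in place of code of your own. Each camera call takes 0.05 s, during which the arm holds its last target.

## Working session

There is one attempt and no reset: what is moved stays moved. The work goes in short steps, Python scripts to look and compute and a shell command to move; the robot and the scene stay as the last step left them, time stands still between calls to the robot, and variables do not carry over. Pictures are saved under pics/ and viewed, and the job is handed in when it is done.

```bash
ls; mkdir -p pics; cat > h.py <<'E'
import numpy as np, cv2, sys
from station import ctrl, eyes
def snap(names,tag):
    s=ctrl.state(); print(s['clock'],np.round(s['eef_pos'],4),np.round(s['tool_rot'],4),np.round(s['force'],1),s['grip_width'])
    for n in names:
        d=eyes.get_image(n); d['pos']=s['eef_pos']; d['rot']=s['tool_rot']
        np.save(f'pics/{tag}_{n}.npy',d,allow_pickle=True)
        im=cv2.cvtColor(d['img'],cv2.COLOR_RGB2BGR); cv2.imwrite(f'pics/{tag}_{n}.png',cv2.resize(im,(800,600),interpolation=cv2.INTER_CUBIC))
def ld(tag,n): return np.load(f'pics/{tag}_{n}.npy',allow_pickle=True).item()
def Rq(q):
    from scipy.spatial.transform import Rotation as R
    return R.from_quat([q[1],q[2],q[3],q[0]]).as_matrix()
def w2c(d):
    if 'hand_eye' in d:
        T=np.eye(4);T[:3,:3]=Rq(d['rot']);T[:3,3]=d['pos']
        return np.linalg.inv(T@np.array(d['hand_eye']))
    T=np.eye(4);T[:3,:3]=cv2.Rodrigues(np.array(d['rvec'],float))[0];T[:3,3]=np.ravel(d['tvec']);return T
def proj(d,P):
    P=np.atleast_2d(P);T=w2c(d);c=P@T[:3,:3].T+T[:3,3];u=c@np.array(d['mtx']).T;return u[:,:2]/u[:,2:]
def ray(d,uv):
    T=np.linalg.inv(w2c(d));v=np.linalg.solve(np.array(d['mtx']),[uv[0],uv[1],1.]);return T[:3,3],T[:3,:3]@v
def atz(d,uv,z):
    o,v=ray(d,uv);return o+v*(z-o[2])/v[2]
def tri(obs):
    A=np.zeros((3,3));b=np.zeros(3);L=[]
    for d,uv in obs:
        o,v=ray(d,uv);v=v/np.linalg.norm(v);M=np.eye(3)-np.outer(v,v);A+=M;b+=M@o;L.append((o,M))
    p=np.linalg.solve(A,b);return p,[np.linalg.norm(M@(p-o)) for o,M in L]
E
python3 -c "
from h import *
snap(['scene','side','wrist'],'a')"
```

```text
pics
0.0 [ 0.2811 -0.5853  0.2257] [-5.000e-04  8.465e-01 -5.324e-01 -8.000e-04] [-0.1 -0.3  0.1] 0.09184914744556828
```

View pics/a_scene.png

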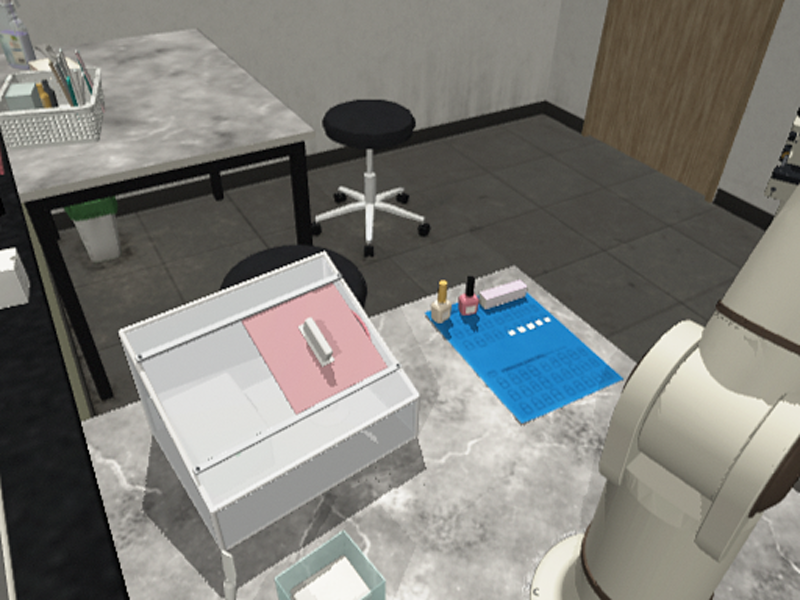

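View pics/a_side.png

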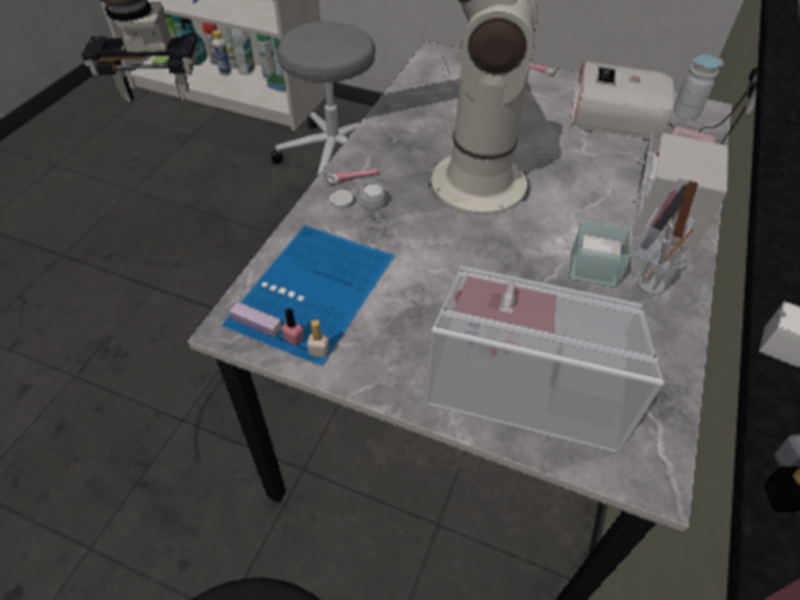

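View pics/a_wrist.png

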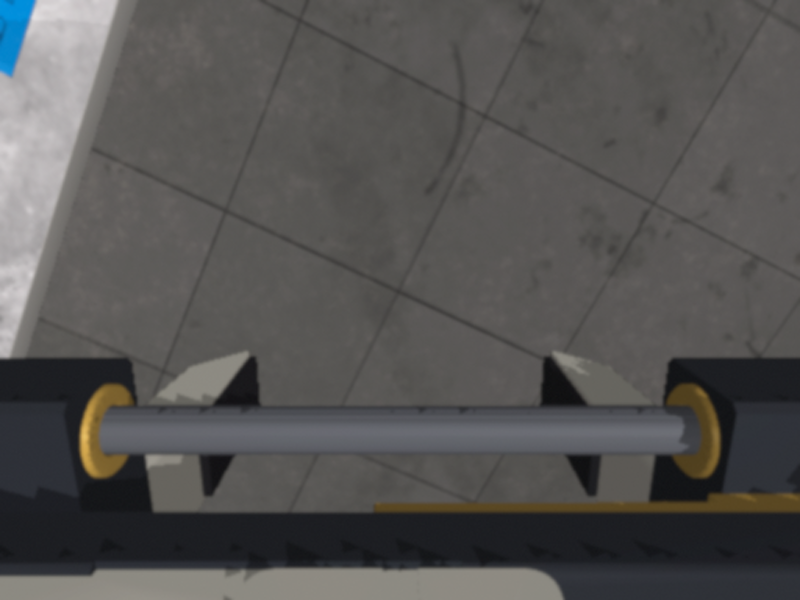

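The overview shows the hood in scene at x 120-420, y 250-540, with the rose shutter and its bar at (318,340). The sheet is at (520,345), with the bottles and buffer at its far end. I'll enlarge both views next.

```bash
python3 -c "
from h import *
for n,(x0,y0,x1,y1),t in [('scene',(70,155,275,355),'h'),('side',(270,165,430,285),'h'),('side',(140,140,260,235),'s'),('scene',(265,165,405,275),'s')]:
    d=ld('a',n);im=cv2.cvtColor(d['img'],cv2.COLOR_RGB2BGR)[y0:y1,x0:x1]
    k=min(800/(x1-x0),600/(y1-y0));im=cv2.resize(im,None,fx=k,fy=k,interpolation=cv2.INTER_CUBIC)
    for g in range(x0,x1,10):
        if g%20==0: cv2.putText(im,str(g),(int((g-x0+.5)*k),10),0,.35,(0,255,0)); cv2.line(im,(int((g-x0+.5)*k),12),(int((g-x0+.5)*k),18),(0,255,0),1)
    for g in range(y0,y1):
        if g%20==0: cv2.putText(im,str(g),(8,int((g-y0+.5)*k)+4),0,.35,(0,255,0)); cv2.line(im,(0,int((g-y0+.5)*k)),(6,int((g-y0+.5)*k)),(0,255,0),1)
    cv2.imwrite(f'pics/c_{n}_{t}.png',im); print(n,t,k,im.shape)
"
```

```text
scene h 3.0 (600, 615, 3)
side h 5.0 (600, 800, 3)
side s 6.315789473684211 (600, 758, 3)
scene s 5.454545454545454 (600, 764, 3)
```

View pics/c_scene_h.png

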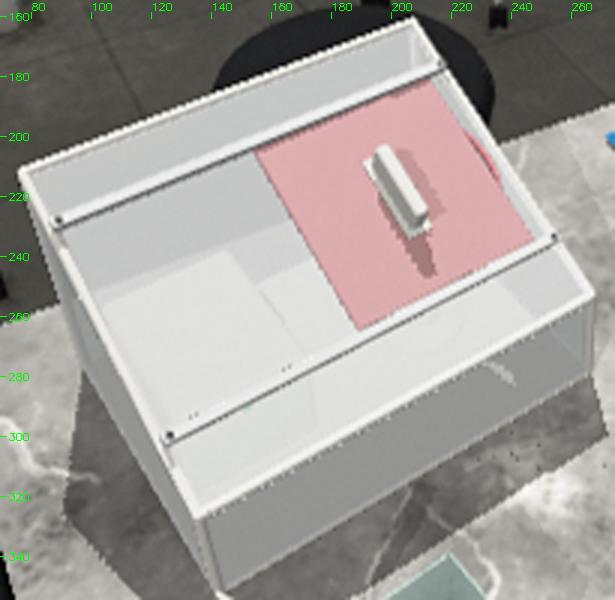

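View pics/c_side_h.png

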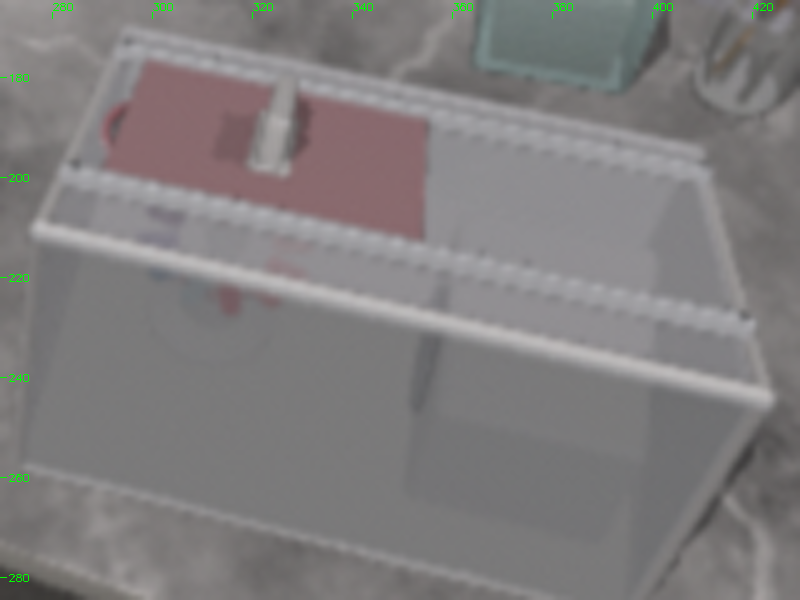

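View pics/c_side_s.png

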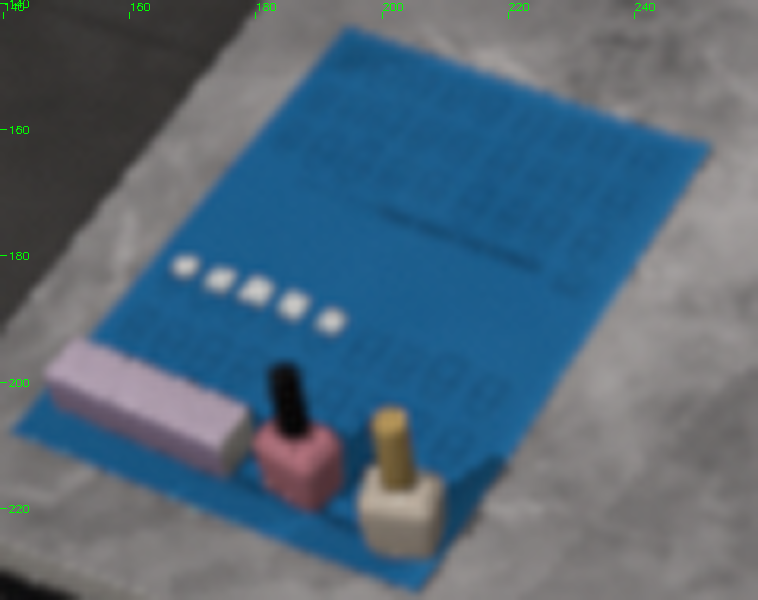

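View pics/c_scene_s.png

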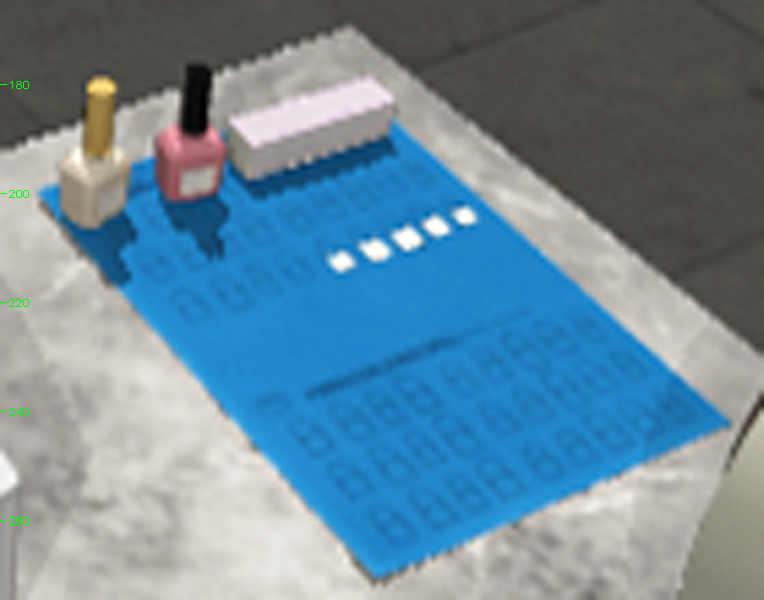

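The crops show the hood edges, rails, plate corners and sheet corners clearly. In scene, the bar is at crop (400,187), and the fan box is on the far side from the shutter. I'll fit the poses from these.

```bash
cat > fit.py <<'E'
from h import *
from scipy.optimize import least_squares
sc,sd=ld('a','scene'),ld('a','side')
c=lambda L,k,o:np.array([[(x)/k+o[0]-.5,(y)/k+o[1]-.5] for x,y in L])
hs=c([(22,170),(413,18),(197,515),(592,293),(218,592),(592,377)],3,(70,155))
Hs=np.array([(.12,.156,.202),(.12,-.156,.202),(-.12,.156,.09),(-.12,-.156,.09),(-.12,.156,0),(-.12,-.156,0)])
hd=c([(35,230),(772,400),(125,35),(705,155),(22,466)],5,(270,165))
Hd=np.array([(.12,-.156,.202),(.12,.156,.202),(-.12,-.156,.09),(-.12,.156,.09),(.12,-.156,0)])
def tf(p,P):
    cc,s=np.cos(p[2]),np.sin(p[2]);return np.c_[p[0]+cc*P[:,0]-s*P[:,1],p[1]+s*P[:,0]+cc*P[:,1],P[:,2]]
f=lambda p:np.r_[proj(sc,tf(p,Hs))-hs,proj(sd,tf(p,Hd))-hd].ravel()
r=least_squares(f,[.7,0.1,0],loss='soft_l1');hood=r.x
print('hood',hood.round(4),np.degrees(hood[2]));print(f(hood).reshape(-1,2).round(1).tolist())
ss=c([(40,200),(375,582),(730,422),(395,122)],5.4545,(265,165))
sdp=c([(425,592),(712,145),(348,28),(12,430)],6.316,(140,140))
for a,b in zip(ss,sdp): print('sheet',tri([(sc,a),(sd,b)])[0].round(4),atz(sc,a,.005).round(4),atz(sd,b,.005).round(4))
S=np.array([(.1485,.105,.005),(-.1485,.105,.005),(-.1485,-.105,.005),(.1485,-.105,.005)])
g=lambda p:np.r_[proj(sc,tf(p,S))-ss,proj(sd,tf(p,S))-sdp].ravel()
q=least_squares(g,[.6,-.3,0]).x;print('sheet',q.round(4),np.degrees(q[2]),g(q).reshape(-1,2).round(1).tolist())
a=np.radians(25)
def panel(y,u,w): # y along slide, u up slope from middle, w off face ; hood coords
    return np.c_[u*np.cos(a)-w*np.sin(a), y, .146+u*np.sin(a)+w*np.cos(a)]
def invp(d,uv,w): # pixel -> (y,u) on plane w
    o,v=ray(d,uv);R=cv2.Rodrigues(np.array([0,0,hood[2]]))[0];o=R.T@(o-[hood[0],hood[1],0]);v=R.T@v
    n=np.array([-np.sin(a),0,np.cos(a)]);t=((np.array([0,0,.146])+w*n-o)@n)/(v@n);p=o+t*v
    return p[1],p[0]*np.cos(a)+(p[2]-.146)*np.sin(a)
if __name__=='__main__':
    for uv in c([(257,152),(360,330),(435,82),(535,240)],3,(70,155)): print('plate sc',np.round(invp(sc,uv,.006),4))
    for uv in c([(428,122),(425,240),(148,62),(105,172)],5,(270,165)): print('plate sd',np.round(invp(sd,uv,.006),4))
    for uv in c([(375,147),(390,146),(427,215),(415,222)],3,(70,155)): print('bar sc',np.round(invp(sc,uv,.032),4))
E
python3 fit.py
```

```text
hood [0.4485 0.2333 0.1094] 6.2675501942822445
[[-1.8, -0.9], [0.3, -0.8], [-0.7, 0.6], [1.5, -0.0], [-0.2, 1.6], [0.1, -1.3], [-0.5, -0.1], [0.5, 0.4], [0.1, -1.9], [-0.2, -1.4], [-2.3, 0.8]]
sheet [ 0.5791 -0.0974 -0.    ] [ 0.5741 -0.0938  0.005 ] [ 0.582  -0.0957  0.005 ]
sheet [ 0.2859 -0.0851  0.0013] [ 0.2835 -0.0808  0.005 ] [ 0.2883 -0.0853  0.005 ]
sheet [ 2.786e-01 -2.935e-01 -1.000e-04] [ 0.2755 -0.2886  0.005 ] [ 0.2832 -0.2905  0.005 ]
sheet [ 0.5586 -0.3232 -0.0218] [ 0.534  -0.2996  0.005 ] [ 0.5752 -0.3048  0.005 ]
sheet [ 0.4258 -0.1949 -0.0588] -3.3711391975095917 [[0.3, -1.7], [0.1, -0.2], [1.9, 0.7], [-4.9, -6.8], [-0.7, -0.9], [1.7, -0.6], [1.6, -2.3], [0.3, -2.3]]
plate sc [0.0109 0.0727]
plate sc [ 0.0115 -0.0774]
plate sc [-0.1367  0.0697]
plate sc [-0.1347 -0.0774]
plate sd [ 0.0107 -0.0716]
plate sd [0.0116 0.0674]
plate sd [-0.1354 -0.0713]
plate sd [-0.1347  0.0718]
bar sc [-0.0565  0.0297]
bar sc [-0.0666  0.0258]
bar sc [-0.0627 -0.0327]
bar sc [-0.0524 -0.0336]
```

Sheet centre is about (0.43, -0.193). The hood is at about (0.4485, 0.233) with yaw 6.3°, and the shutter is about 13 mm open. I'll move to a hover over the bar.

```bash
python3 -m crank '[[-0.2,30,10,30,-4],[-0.2,60,40,60,-8],[-0.2,90,80,90,-12],[-0.2,115,120,110,-16],[-0.2,140,160,120,-19.4],[-0.2,160,205,120,-19.4],[-0.2,165,250,120,-19.4],[-0.2,165,300,120,-19.4],[-0.2,165,350,120,-19.4],[-0.2,165,400,120,-19.4]]' 8
```

```text
clock: 1.15
eef_pos: [0.4458, -0.1864, 0.3457]
tool_rot: [-0.0, 0.745, -0.667, -0.001]
force: [1.0, -0.1, 0.5]
grip_width: 0.0552
```

```bash
python3 -c "
from h import *
snap(['wrist'],'b')"; python3 -m crank '[[-0.2,0,45,0,0],[-0.2,0,95,0,0],[-0.2,0,145,0,0],[-0.2,0,195,0,0],[-0.2,0,245,0,0],[-0.2,0,285,0,0],[-0.2,0,300,0,0],[-0.2,0,300,0,0]]'; python3 -c "
from h import *
snap(['wrist'],'c')"
```

```text
1.15 [ 0.4458 -0.1864  0.3457] [-4.000e-04  7.447e-01 -6.674e-01 -6.000e-04] [ 1.  -0.1  0.5] 0.05521845508212883
clock: 2.0
eef_pos: [0.446, 0.1268, 0.3464]
tool_rot: [-0.002, 0.75, -0.661, -0.002]
force: [0.0, -0.6, -0.5]
grip_width: 0.0551
2.0 [0.446  0.1268 0.3464] [-0.0021  0.7504 -0.661  -0.002 ] [ 0.  -0.6 -0.5] 0.05506085799273288
```

View pics/b_wrist.png

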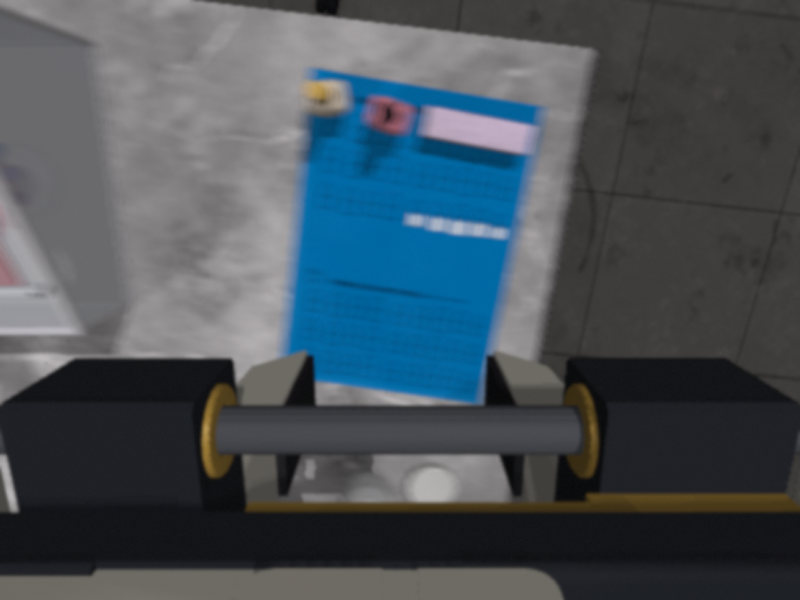

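View pics/c_wrist.png

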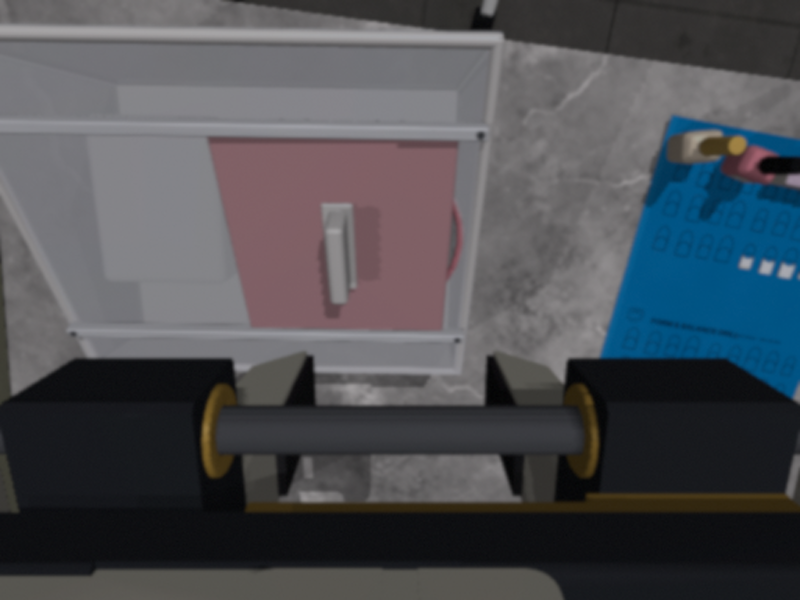

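The wrist view shows the hood square to the hand. Its back -y top corner is at (500,38), its front -y top corner at (462,372), and the bar top runs from (327,215) to (338,300). I'll check this against the fit.

```bash
cat > chk.py <<'E'
from fit import *
c_=ld('c','wrist');b_=ld('b','wrist')
px=lambda L:np.array(L)/1.5625-.18
print('pred corners',((proj(c_,tf(hood,Hs[[1,3]]))+.18)*1.5625).round(0).tolist(),'seen 500,38 462,372')
# joint refit
hw=px([(500,36),(462,374)])
f2=lambda p:np.r_[(proj(sc,tf(p,Hs))-hs).ravel(),(proj(sd,tf(p,Hd))-hd).ravel(),2*(proj(c_,tf(p,Hs[[1,3]]))-hw).ravel()]
r=least_squares(f2,hood,loss='soft_l1');print('refit',r.x.round(4),np.degrees(r.x[2]));print(f2(r.x).reshape(-1,2).round(1).tolist())
for uv in px([(326,215),(344,213),(332,302),(347,301)]): print('bar wr',np.round(invp(c_,uv,.032),4))
for uv in px([(210,138),(250,328),(458,142),(442,330)]): print('plate wr',np.round(invp(c_,uv,.006),4))
print('bar top mid tri',tri([(sc,(c([(402,182)],3,(70,155))[0])),(c_,px([(335,258)])[0])]))
for uv in px([(314,70),(541,107),(480,402),(287,375)]): print('sheet wr',atz(b_,uv,.005).round(4))
for uv in px([(413,220),(500,234)]): print('dots',atz(b_,uv,.005).round(4))
for uv,z in zip(px([(328,108),(388,128),(478,140)]),(.0,.0,.03)): print('obj',atz(b_,uv,z).round(4))
E
python3 chk.py
```

```text
hood [0.4485 0.2333 0.1094] 6.2675501942822445
[[-1.8, -0.9], [0.3, -0.8], [-0.7, 0.6], [1.5, -0.0], [-0.2, 1.6], [0.1, -1.3], [-0.5, -0.1], [0.5, 0.4], [0.1, -1.9], [-0.2, -1.4], [-2.3, 0.8]]
sheet [ 0.5791 -0.0974 -0.    ] [ 0.5741 -0.0938  0.005 ] [ 0.582  -0.0957  0.005 ]
sheet [ 0.2859 -0.0851  0.0013] [ 0.2835 -0.0808  0.005 ] [ 0.2883 -0.0853  0.005 ]
sheet [ 2.786e-01 -2.935e-01 -1.000e-04] [ 0.2755 -0.2886  0.005 ] [ 0.2832 -0.2905  0.005 ]
sheet [ 0.5586 -0.3232 -0.0218] [ 0.534  -0.2996  0.005 ] [ 0.5752 -0.3048  0.005 ]
sheet [ 0.4258 -0.1949 -0.0588] -3.3711391975095917 [[0.3, -1.7], [0.1, -0.2], [1.9, 0.7], [-4.9, -6.8], [-0.7, -0.9], [1.7, -0.6], [1.6, -2.3], [0.3, -2.3]]
pred corners [[503.0, 36.0], [459.0, 375.0]] seen 500,38 462,372
refit [0.4476 0.2336 0.1156] 6.624823600978956
[[-2.1, -0.2], [-0.1, -0.6], [-0.2, 1.2], [1.6, -0.1], [0.3, 2.2], [0.2, -1.4], [-0.0, 0.0], [1.1, -0.2], [-0.0, -1.9], [-0.3, -1.9], [-1.8, 1.0], [0.8, -0.8], [-3.3, 1.1]]
bar wr [-0.0599  0.0411]
bar wr [-0.0706  0.0426]
bar wr [-0.0588 -0.0264]
bar wr [-0.069  -0.0252]
plate wr [0.0086 0.0759]
plate wr [ 0.0109 -0.0765]
plate wr [-0.1368  0.0763]
plate wr [-0.1374 -0.0747]
bar top mid tri (array([0.44778349, 0.17002087, 0.16609022]), [np.float64(0.001448175933967914), np.float64(0.0014481759339679012)])
sheet wr [ 0.5821 -0.0944  0.005 ]
sheet wr [ 0.5739 -0.2983  0.005 ]
sheet wr [ 0.2824 -0.2874  0.005 ]
sheet wr [ 0.2904 -0.0866  0.005 ]
dots [ 0.4614 -0.1963  0.005 ]
dots [ 0.4574 -0.2801  0.005 ]
obj [ 0.5524 -0.1083  0.    ]
obj [ 0.5413 -0.1641  0.    ]
obj [ 0.5386 -0.2431  0.03  ]
```

```bash
python3 -m crank '[[-0.4,0,40,-45,-1],[-0.4,0,43,-95,-1],[-0.4,0,43,-140,-1],[-0.4,0,43,-175,-1],[-0.4,0,43,-182,-1],[-0.4,0,43,-182,-1],[-0.4,0,43,-182,-1]]'; python3 -c "
from h import *
snap(['wrist','scene'],'d')"
```

```text
clock: 2.75
eef_pos: [0.448, 0.1672, 0.1658]
tool_rot: [-0.003, 0.743, -0.669, -0.001]
force: [0.2, 0.3, 0.5]
grip_width: 0.0643
2.75 [0.448  0.1672 0.1658] [-0.0026  0.7431 -0.6692 -0.0011] [0.2 0.3 0.5] 0.064318847578598
```

View pics/d_wrist.png

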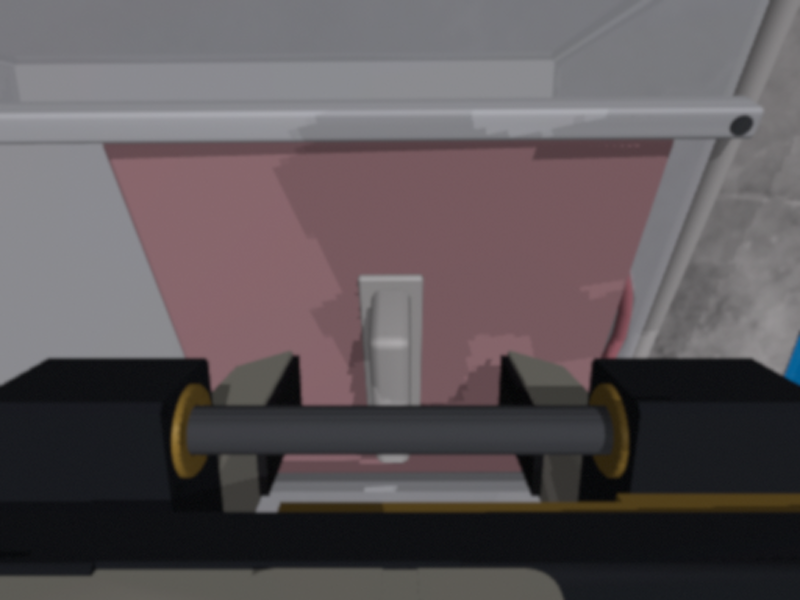

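View pics/d_scene.png

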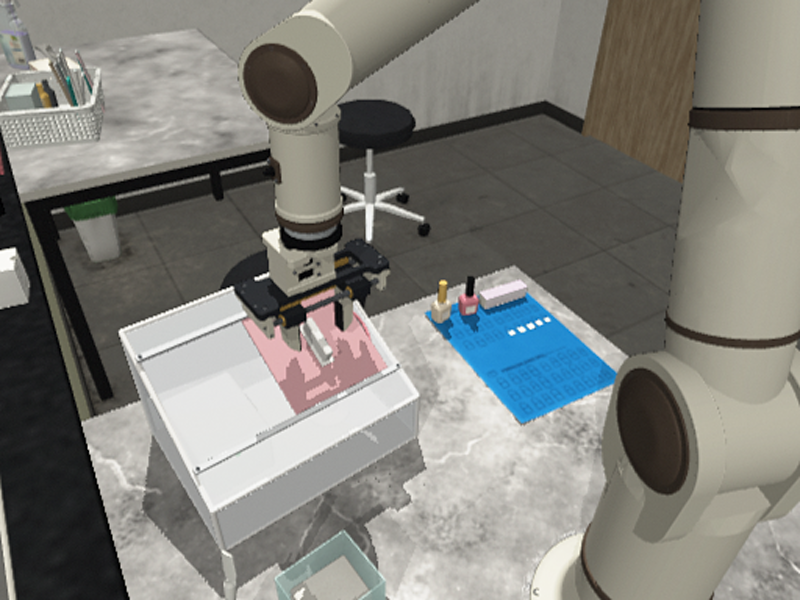

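The bar (393,370) lies midway between the fingers (centre about 400). I'll lower a little and close lightly.

```bash
python3 -m crank '[[-0.4,-1,0,-4,0],[0.3,-1,1,-5,0],[1,-1,1,-5,0],[1,-1,1,-5,0],[1,-1,1,-5,0],[1,-1,1,-5,0],[1,-1,1,-5,0],[1,-1,1,-5,0]]' 10
```

```text
clock: 3.65
eef_pos: [0.4472, 0.1687, 0.1612]
tool_rot: [-0.003, 0.743, -0.669, -0.001]
force: [0.5, 1.0, -1.1]
grip_width: 0.0128
```

```bash
python3 -m crank '[[1,-2,20,0,0],[1,-4.5,40,0,0],[1,-6.7,60,0,0],[1,-9,80,0,0],[1,-11.2,100,0,0],[1,-13.2,118,0,0],[1,-13.5,120,0,0],[1,-13.5,120,0,0]]'
```

```text
clock: 4.45
eef_pos: [0.4336, 0.2893, 0.1612]
tool_rot: [-0.003, 0.744, -0.669, -0.001]
force: [1.2, 0.8, -1.4]
grip_width: 0.0119
```

```bash
python3 -m crank '[[1,-0.5,5,0,0],[1,-1,10,0,0],[1,-1.3,12,0,0],[1,-1.5,14,0,0],[1,-1.5,14,0,0]]'; python3 -m crank '[[1,-0.2,2,0,0],[1,-0.3,3,0,0],[1,-0.4,4,0,0],[1,-0.4,4,0,0]]'
```

```text
clock: 4.95
eef_pos: [0.4322, 0.3025, 0.1612]
tool_rot: [-0.003, 0.743, -0.669, -0.0]
force: [-0.6, -4.3, 3.5]
grip_width: 0.0117
clock: 5.35
eef_pos: [0.4322, 0.3025, 0.161]
tool_rot: [-0.0, 0.743, -0.67, 0.002]
force: [-2.1, -11.0, 10.3]
grip_width: 0.0119
```

Travel of 134.6 mm plus the 12 mm start gives 146 mm, and the force is rising, so that's the end stop. Next I'll release, lift and look.

```bash
python3 -m crank '[[0.4,0,0,0,0],[0,0,0,0,0],[-0.4,0,0,0,0],[-0.4,0,0,40,0],[-0.4,4,-40,90,0],[-0.4,8,-80,130,0],[-0.4,8,-110,140,0],[-0.4,8,-110,140,0],[-0.4,8,-110,140,0]]'; python3 -c "
from h import *
snap(['wrist','scene','side'],'e')"
```

```text
clock: 6.25
eef_pos: [0.4411, 0.1917, 0.3016]
tool_rot: [-0.001, 0.741, -0.671, 0.002]
force: [0.3, 0.6, -0.4]
grip_width: 0.0642
6.25 [0.4411 0.1917 0.3016] [-0.0009  0.7415 -0.671   0.0023] [ 0.3  0.6 -0.4] 0.06417939108484574
```

View pics/e_wrist.png

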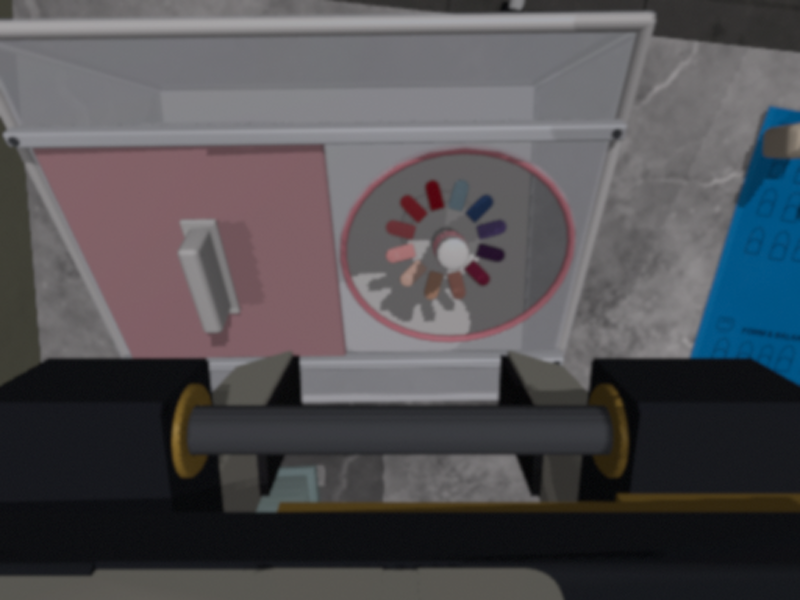

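View pics/e_scene.png

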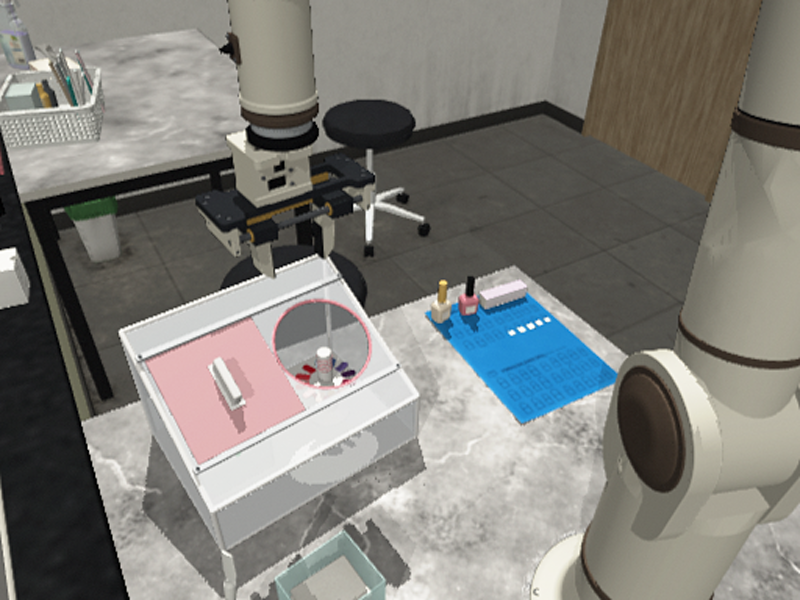

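View pics/e_side.png

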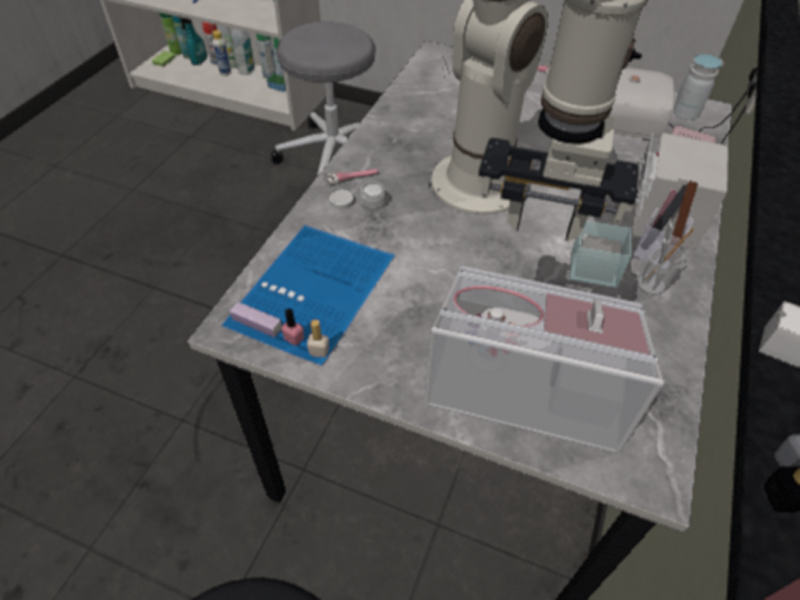

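The port is fully clear. The white handle top is at wrist (454,251) and scene (323,352). I'll enlarge to triangulate it.

```bash
python3 -c "
from h import *
for n,(x0,y0,x1,y1) in [('wrist',(210,85,380,225)),('scene',(165,180,250,250)),('side',(285,175,355,230))]:
    d=ld('e',n);im=cv2.cvtColor(d['img'],cv2.COLOR_RGB2BGR)[y0:y1,x0:x1]
    k=min(800/(x1-x0),600/(y1-y0));k=int(k);print(n,k)
    cv2.imwrite(f'pics/e2_{n}.png',cv2.resize(im,None,fx=k,fy=k,interpolation=cv2.INTER_CUBIC))
"
```

```text
wrist 4
scene 8
side 10
```

View pics/e2_wrist.png

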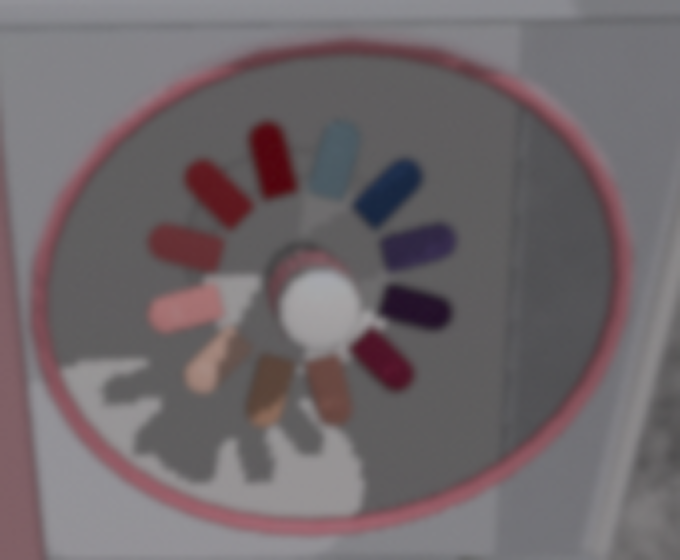

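View pics/e2_scene.png

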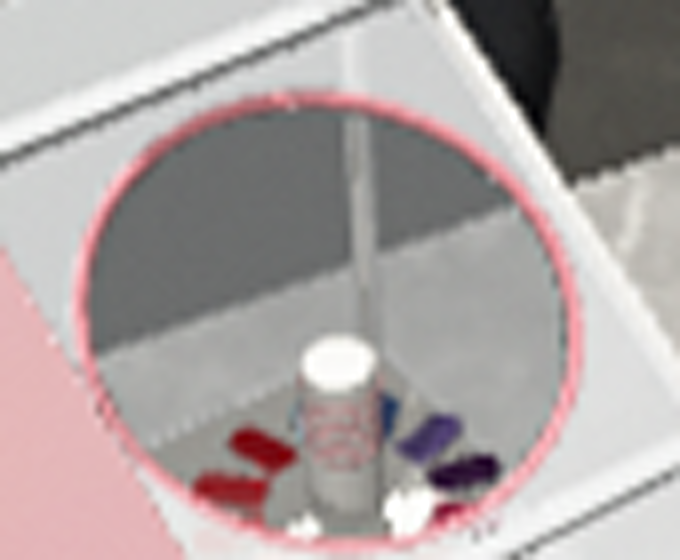

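View pics/e2_side.png

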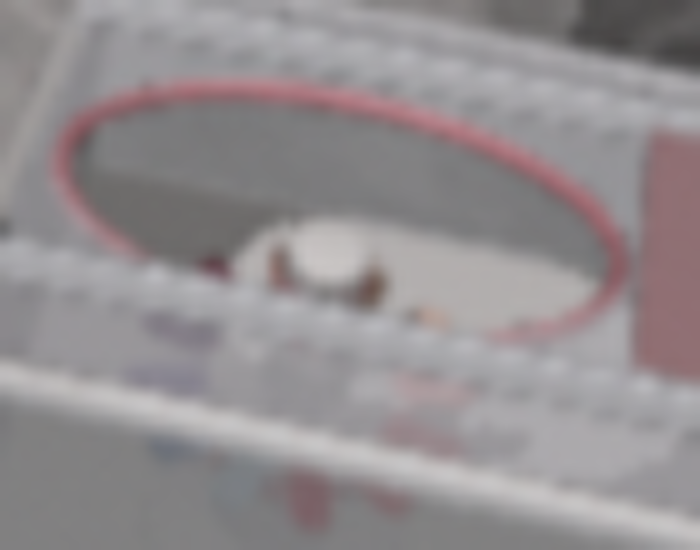

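```bash
python3 - <<'E' | tail -12
from fit import *
w,s,d=ld('e','wrist'),ld('e','scene'),ld('e','side')
obs=[(w,c([(320,310)],4,(210,85))[0]),(s,c([(339,362)],8,(165,180))[0]),(d,c([(330,250)],10,(285,175))[0])]
for o in ([0,1],[0,2],[1,2],[0,1,2]):
    print('top',[np.round(x,4) for x in tri([obs[i] for i in o])])
print('top at z=.128',[atz(a,b,.128).round(4).tolist() for a,b in obs])
print('tips ring .073',atz(w,c([(300.5,272.5)],4,(210,85))[0],.073))
P=np.array([[0,-.075,.146]])
print('port', tf(hood,P),tf([.4476,.2336,.1156],P))
# port centre from wrist ellipse: left/right/top/bottom outer rim
for uv in c([(40,290),(622,265),(345,47),(305,527)],4,(210,85)): print('rim',np.round(invp(w,uv,0),4))
E
```

```text
sheet [ 0.4258 -0.1949 -0.0588] -3.3711391975095917 [[0.3, -1.7], [0.1, -0.2], [1.9, 0.7], [-4.9, -6.8], [-0.7, -0.9], [1.7, -0.6], [1.6, -2.3], [0.3, -2.3]]
top [array([0.4569, 0.1589, 0.1256]), array([0.0002, 0.0002])]
top [array([0.4572, 0.1588, 0.1277]), array([0.0005, 0.0005])]
top [array([0.4562, 0.1585, 0.1263]), array([0.0004, 0.0004])]
top [array([0.4566, 0.1587, 0.1263]), array([0.0007, 0.0003, 0.0007])]
top at z=.128 [[0.4573, 0.1594, 0.128], [0.4545, 0.1596, 0.128], [0.4574, 0.1583, 0.128]]
tips ring .073 [0.45876195 0.1597368  0.073     ]
port [[0.45668185 0.15872084 0.146     ]] [[0.4562507  0.15910057 0.146     ]]
rim [-0.007   0.0109]
rim [-0.1409  0.0164]
rim [-0.0737  0.0696]
rim [-0.0724 -0.0661]
```

The handle axis is at (0.4567, 0.1588) with its top at z≈0.127, which agrees with the port centre and the stated 128. I'll centre over it with a narrower jaw and go down partway.

```bash
python3 -m crank '[[0,6,-20,-10,3],[0,12.5,-32.5,-20,3.5],[0,12.5,-32.5,-60,3.5],[0,12.5,-32.5,-100,3.5],[0,12.5,-32.5,-130,3.5],[0,12.5,-32.5,-150,3.5],[0,12.5,-32.5,-160,3.5],[0,12.5,-32.5,-160,3.5]]' 25; python3 -c "
from h import *
snap(['wrist','scene'],'f')"
```

```text
clock: 7.2
eef_pos: [0.4504, 0.162, 0.1386]
tool_rot: [0.001, 0.764, -0.645, -0.001]
force: [-0.1, 0.5, -0.1]
grip_width: 0.0459
7.2 [0.4504 0.162  0.1386] [ 1.300e-03  7.640e-01 -6.452e-01 -7.000e-04] [-0.1  0.5 -0.1] 0.045870956728363076
```

View pics/f_wrist.png

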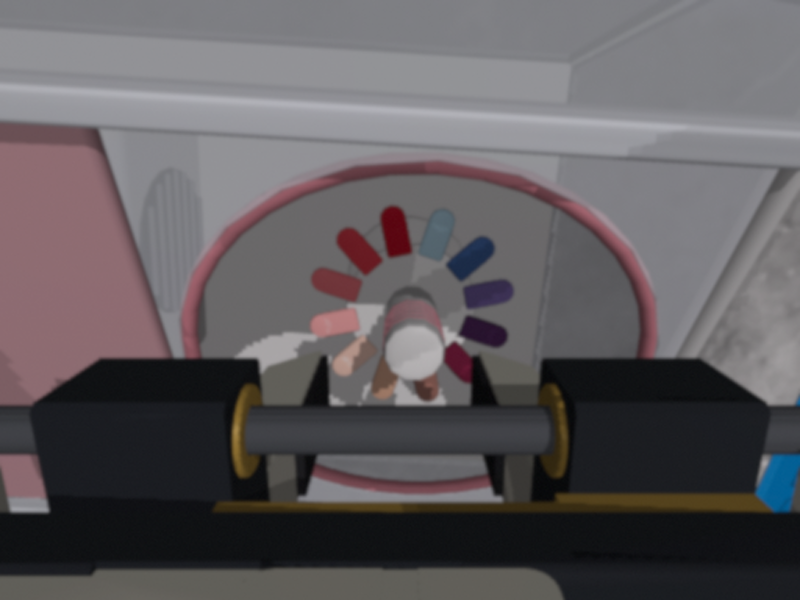

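View pics/f_scene.png

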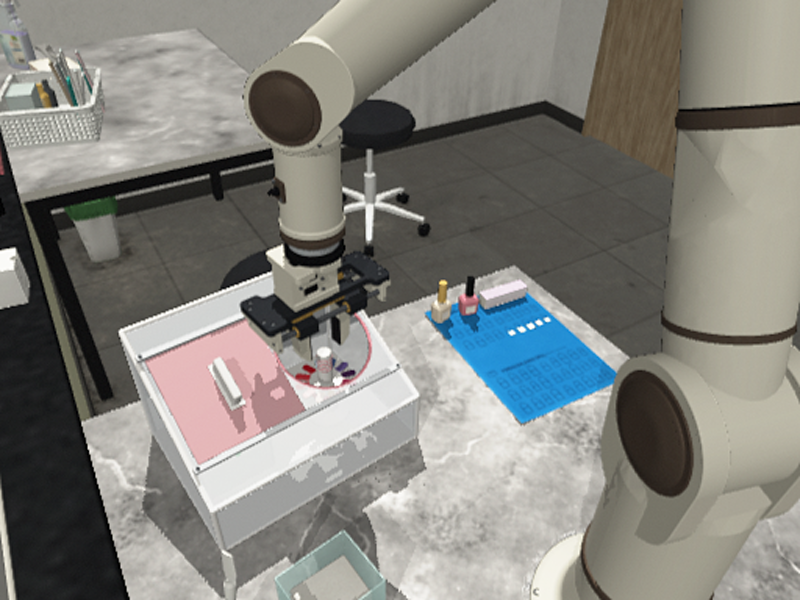

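The handle top is at (415,350), about 3 mm right of mid-jaw, as the numbers also say. I'll correct this while going down.

```bash
python3 -m crank '[[0,3.5,-3,0,0],[0,3.5,-3,-5,0],[0,3.5,-3,-15,0],[0,3.5,-3,-22,0],[0,3.5,-3,-22,0]]'
```

```text
clock: 7.8
eef_pos: [0.4545, 0.1589, 0.1174]
tool_rot: [0.001, 0.764, -0.645, -0.0]
force: [-0.5, 0.3, -0.3]
grip_width: 0.046
```

```bash
python3 -m crank '[[0,0,0,-4,0],[0,0,0,-8,0],[0,0,0,-9,0],[0,0,0,-9,0]]'; python3 -c "
from h import *
snap(['wrist','side'],'g')"
```

```text
clock: 8.2
eef_pos: [0.4544, 0.159, 0.1083]
tool_rot: [0.001, 0.764, -0.645, -0.0]
force: [0.3, -0.3, -0.1]
grip_width: 0.046
8.2 [0.4544 0.159  0.1083] [ 8.000e-04  7.639e-01 -6.453e-01 -2.000e-04] [ 0.3 -0.3 -0.1] 0.045961148860770316
```

View pics/g_wrist.png

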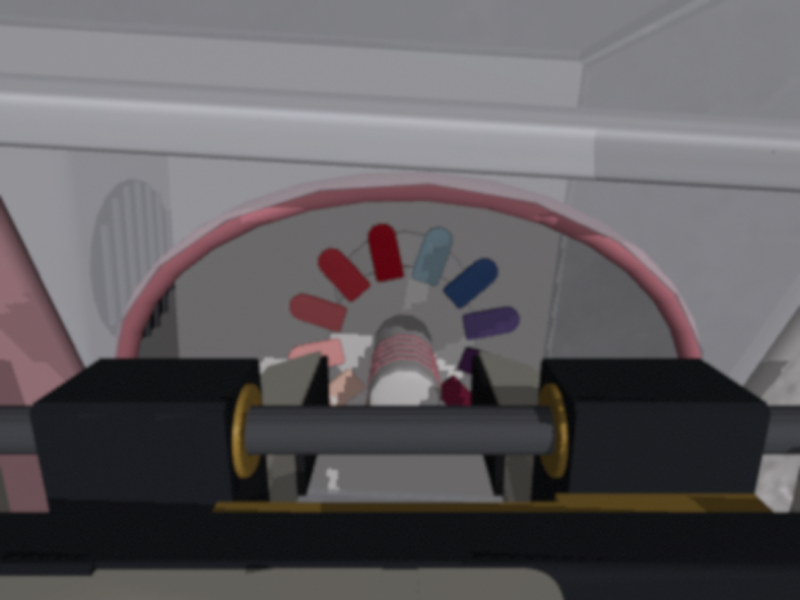

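View pics/g_side.png

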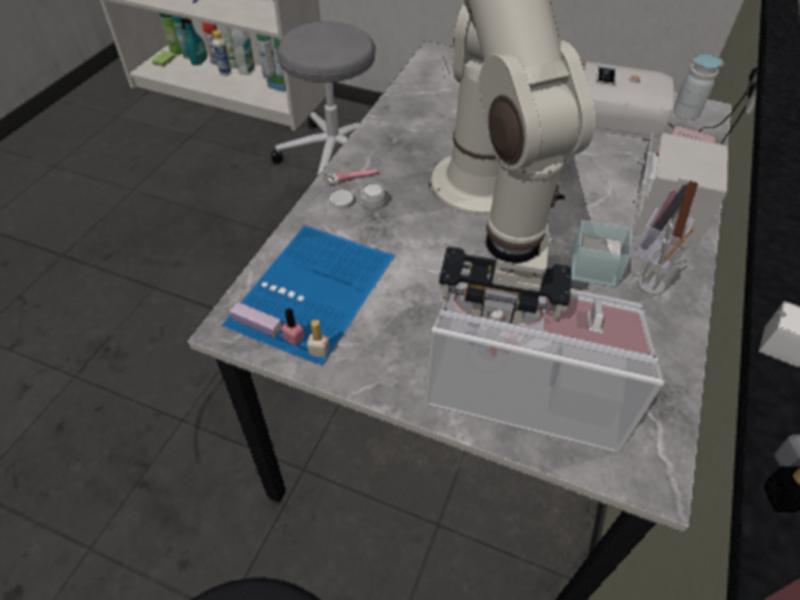

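The handle (405,390) is centred in the jaws and the force is zero. Closing.

```bash
python3 -m crank '[[0.2,0,0,-1,0],[0.4,0,0,-1,0],[0.6,0,0,-1,0],[1,0,0,-1,0],[1,0,0,-1,0],[1,0,0,-1,0],[1,0,0,-1,0]]' 30; python3 -m crank '[[1,0,0,3,0],[1,0,0,6,0],[1,0,0,10,0],[1,0,0,10,0]]';python3 -c "
from h import *
snap(['wrist','scene'],'i')"
```

```text
clock: 9.0
eef_pos: [0.4546, 0.1589, 0.1075]
tool_rot: [0.001, 0.764, -0.645, 0.0]
force: [0.5, -0.1, -0.8]
grip_width: 0.0212
clock: 9.4
eef_pos: [0.4551, 0.1592, 0.1182]
tool_rot: [0.0, 0.764, -0.645, 0.0]
force: [0.6, -0.1, -0.9]
grip_width: 0.0212
9.4 [0.4551 0.1592 0.1182] [ 2.000e-04  7.639e-01 -6.454e-01  4.000e-04] [ 0.6 -0.1 -0.9] 0.021209469821373166
```

View pics/i_wrist.png

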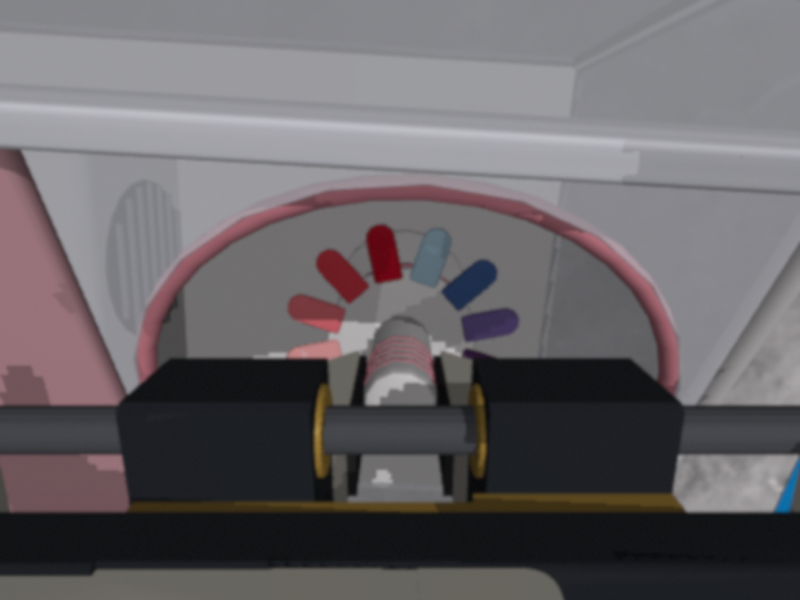

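View pics/i_scene.png

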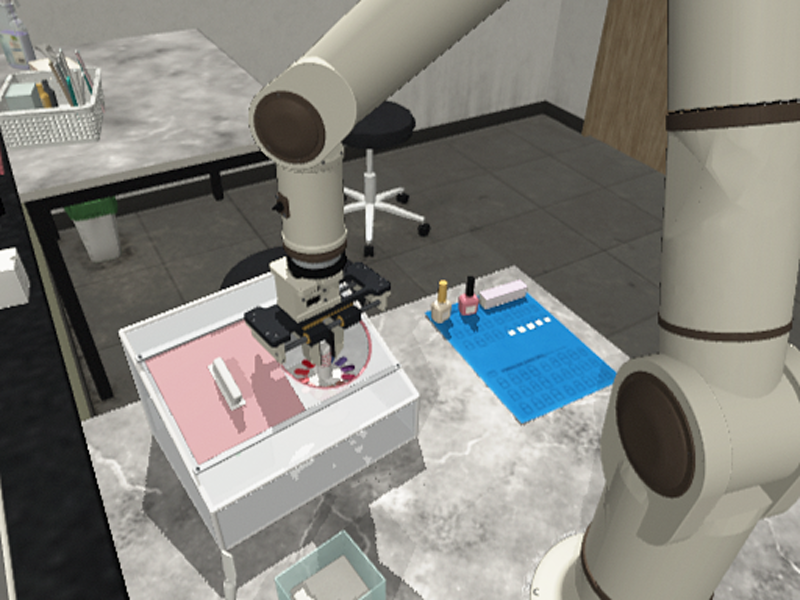

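The wheel rises with the hand: it keeps its place in the wrist view while the port rim recedes. I'll lift straight up through the port.

```bash
python3 -m crank '[[1,-0.5,0,10,0],[1,-0.5,0,25,0],[1,-0.5,0,42,0],[1,-0.5,0,60,0],[1,-0.5,0,80,0],[1,-0.5,0,102,0],[1,-0.5,0,125,0],[1,-0.5,0,150,0],[1,-0.5,0,170,0],[1,-0.5,0,180,0]]'; python3 -c "
from h import *
snap(['wrist','scene'],'j')"
```

```text
clock: 10.5
eef_pos: [0.455, 0.1598, 0.3006]
tool_rot: [-0.001, 0.764, -0.645, 0.002]
force: [-0.4, 0.8, -1.7]
grip_width: 0.0216
10.5 [0.455  0.1598 0.3006] [-0.0009  0.764  -0.6452  0.0016] [-0.4  0.8 -1.7] 0.02157741180467881
```

View pics/j_scene.png

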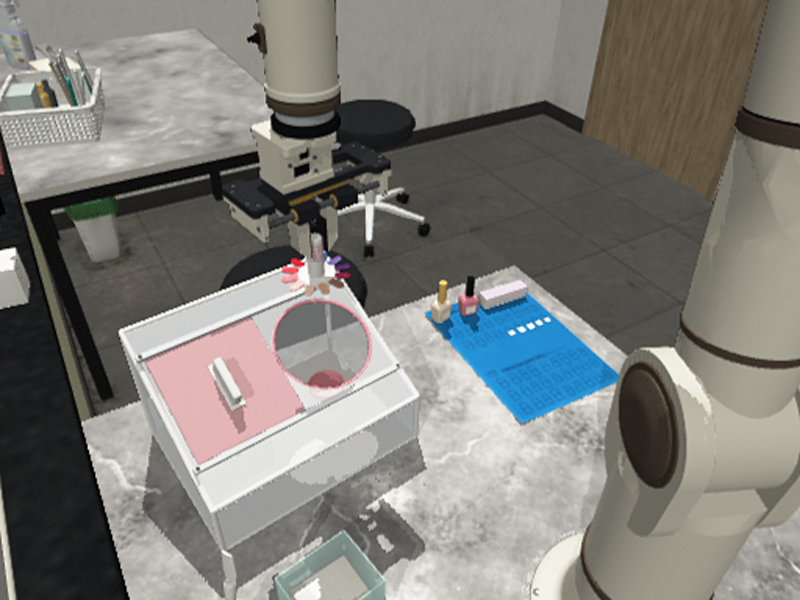

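View pics/j_wrist.png

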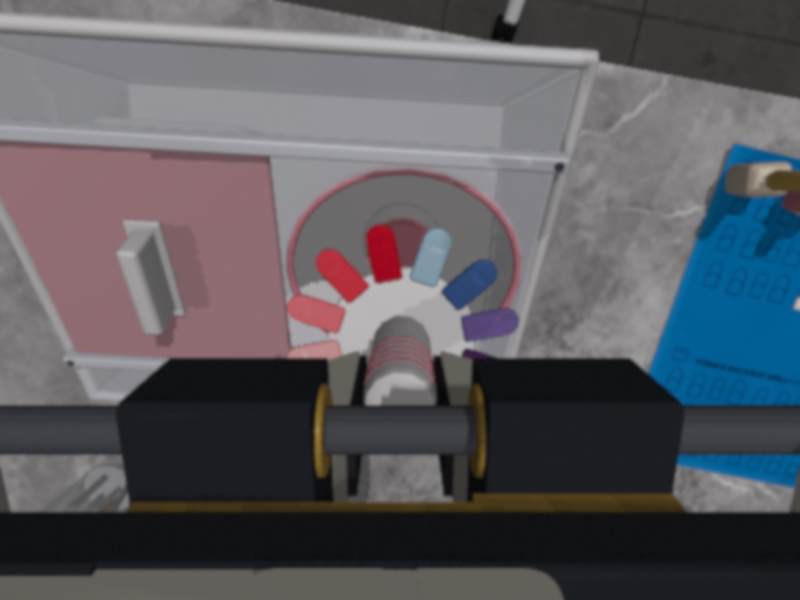

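The wheel is clear of the hood (underside about 0.253), upright and unslipped. Carrying it to the sheet.

```bash
python3 -m crank '[[1,0,-10,0,0],[1,0,-30,0,0],[1,-2,-60,0,0],[1,-6,-95,0,0],[1,-14,-135,0,0],[1,-24,-175,0,0],[1,-34,-215,0,0],[1,-44,-255,0,0],[1,-54,-290,0,0],[1,-62,-315,0,0]]'; python3 -m crank '[[1,-2,-6,-5,0],[1,-6,-14,-20,0],[1,-8,-20,-45,0],[1,-8,-20,-75,0],[1,-8,-20,-105,0],[1,-8,-20,-130,0],[1,-8,-20,-150,0],[1,-8,-20,-160,0],[1,-8,-20,-165,0],[1,-8,-20,-165,0]]'
```

```text
clock: 11.6
eef_pos: [0.3908, -0.1584, 0.2984]
tool_rot: [-0.0, 0.763, -0.647, 0.0]
force: [0.3, -0.4, -1.6]
grip_width: 0.0211
clock: 12.6
eef_pos: [0.3826, -0.178, 0.133]
tool_rot: [-0.0, 0.763, -0.646, -0.0]
force: [-0.4, -0.2, -1.5]
grip_width: 0.0212
```

```bash
python3 -m crank '[[1,0,-8,-15,0],[1,0,-12,-35,0],[1,0,-12,-50,0],[1,0,-12,-58,0],[1,0,-12,-60,0],[1,0,-12,-60,0]]'; python3 -c "
from h import *
snap(['side','scene'],'k')"
```

```text
clock: 13.2
eef_pos: [0.3831, -0.19, 0.0735]
tool_rot: [-0.0, 0.763, -0.646, 0.0]
force: [-0.2, 0.0, -1.6]
grip_width: 0.0214
13.2 [ 0.3831 -0.19    0.0735] [-3.000e-04  7.631e-01 -6.463e-01  3.000e-04] [-0.2  0.  -1.6] 0.02138248063751038
```

View pics/k_side.png

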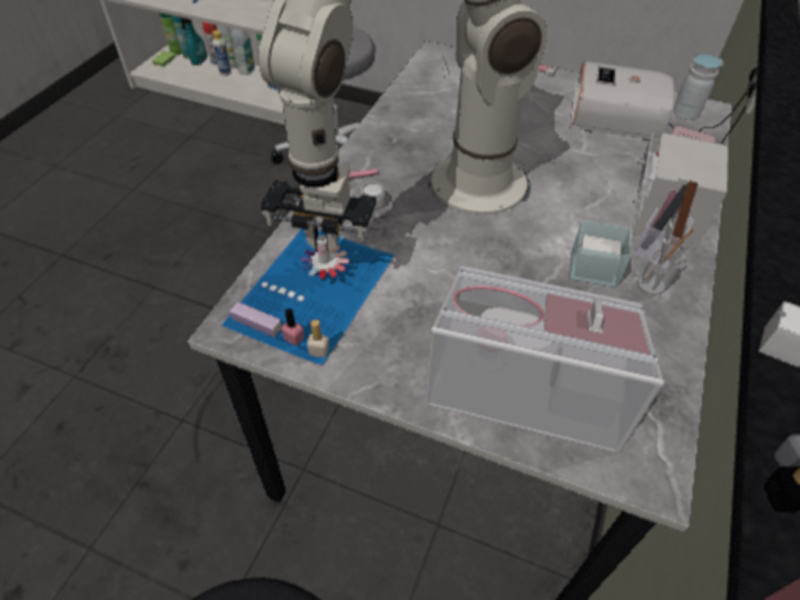

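View pics/k_scene.png

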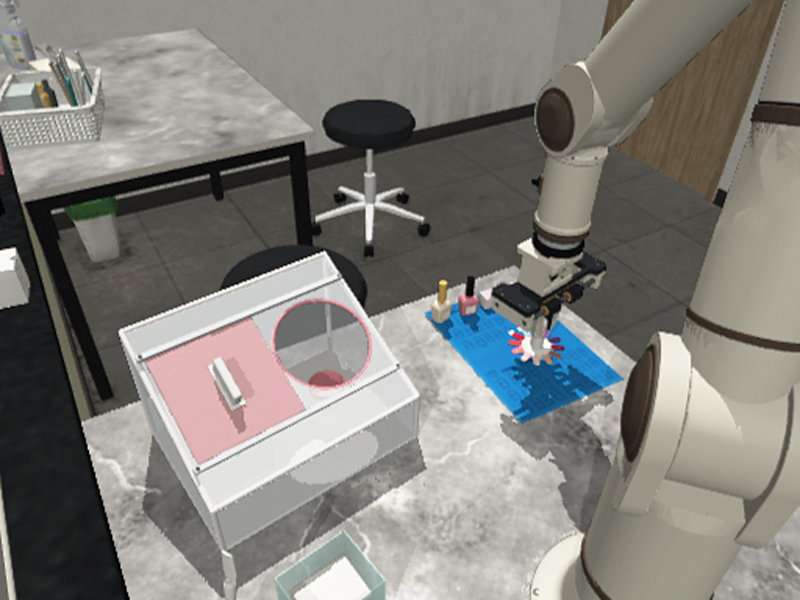

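The wheel hangs upright over the middle of the sheet (scene (535,345)), clear of the other items. I'll lower the last 20 mm slowly while watching the force.

```bash
python3 -m crank '[[1,0,0,-6,0],[1,0,0,-12,0],[1,0,0,-15,0],[1,0,0,-17,0],[1,0,0,-17,0]]';python3 -m crank '[[1,0,0,-1,0],[1,0,0,-2,0],[1,0,0,-2,0]]';python3 -m crank '[[1,0,0,-1,0],[1,0,0,-1,0],[1,0,0,-1,0]]'
```

```text
clock: 13.8
eef_pos: [0.383, -0.19, 0.0564]
tool_rot: [-0.0, 0.763, -0.646, 0.0]
force: [0.4, -0.4, -1.8]
grip_width: 0.0211
clock: 14.1
eef_pos: [0.383, -0.19, 0.0544]
tool_rot: [-0.0, 0.763, -0.646, 0.0]
force: [0.0, 0.1, -1.1]
grip_width: 0.021
clock: 14.4
eef_pos: [0.383, -0.19, 0.0534]
tool_rot: [-0.0, 0.763, -0.646, 0.0]
force: [-0.7, 0.3, -2.1]
grip_width: 0.0215
```

```bash
python3 -m crank '[[1,0,0,-0.5,0],[1,0,0,-1,0],[1,0,0,-1,0]]';python3 -m crank '[[1,0,0,-0.5,0],[1,0,0,-1,0],[1,0,0,-1,0]]'
```

```text
clock: 14.7
eef_pos: [0.383, -0.1899, 0.0523]
tool_rot: [-0.0, 0.763, -0.646, 0.0]
force: [1.1, -0.4, -0.5]
grip_width: 0.0212
clock: 15.0
eef_pos: [0.3829, -0.1899, 0.0512]
tool_rot: [-0.0, 0.763, -0.646, 0.0]
force: [0.4, 0.5, -1.4]
grip_width: 0.0211
```

```bash
python3 -m crank '[[1,0,0,-0.5,0],[1,0,0,-1,0],[1,0,0,-1,0]]';python3 -c "
from h import *
snap(['side','scene'],'l')
for n,(x0,y0,x1,y1) in [('side',(170,130,250,190)),('scene',(300,180,390,250))]:
    d=ld('l',n);im=cv2.cvtColor(d['img'],cv2.COLOR_RGB2BGR)[y0:y1,x0:x1]
    cv2.imwrite(f'pics/l2_{n}.png',cv2.resize(im,None,fx=8,fy=8,interpolation=cv2.INTER_CUBIC))
"
```

```text
clock: 15.3
eef_pos: [0.3829, -0.1899, 0.0502]
tool_rot: [-0.0, 0.763, -0.646, 0.0]
force: [-0.1, -1.0, -0.7]
grip_width: 0.0214
15.3 [ 0.3829 -0.1899  0.0502] [-3.000e-04  7.631e-01 -6.462e-01  0.000e+00] [-0.1 -1.  -0.7] 0.02135892522478831
```

View pics/l2_side.png

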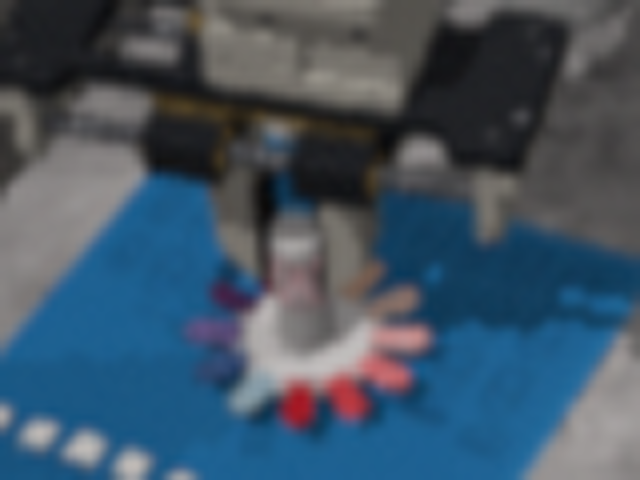

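View pics/l2_scene.png

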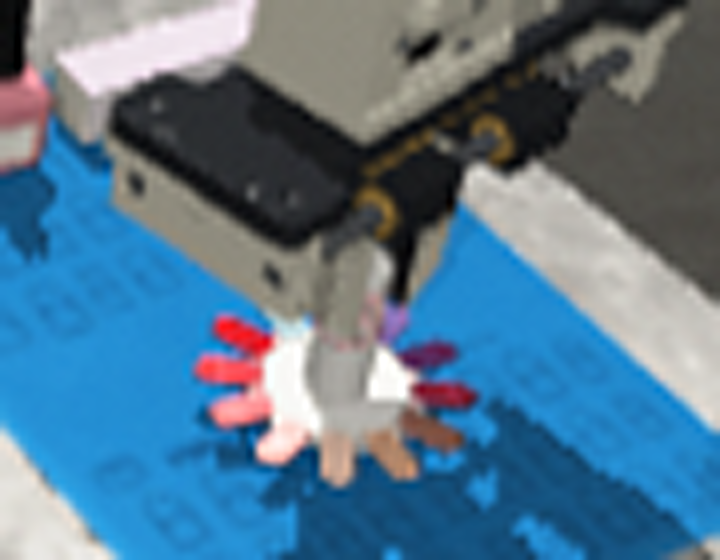

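Upright and nearly down: shadows sit tight under the tips. The force doesn't show contact yet, so I'll continue in 1 mm steps.

```bash
for i in 1 2 3; do python3 -m crank '[[1,0,0,-0.5,0],[1,0,0,-1,0],[1,0,0,-1,0]]' | grep -E 'pos|force'; done
```

```text
eef_pos: [0.3828, -0.1899, 0.0491]
force: [0.3, 0.3, -1.6]
eef_pos: [0.3832, -0.1902, 0.0489]
force: [-1.5, 0.5, 9.8]
eef_pos: [0.3833, -0.1903, 0.0488]
force: [-4.4, 1.9, 14.7]
```

Contact is at TCP z 0.049. I'll relax the push, then open.

```bash
python3 -m crank '[[1,0,0,0.2,0],[1,0,0,0.2,0],[1,0,0,0.2,0]]'; python3 -m crank '[[0.45,0,0,0,0],[0.4,0,0,0,0],[0.3,0,0,0,0],[0.1,0,0,0,0],[0.0,0,0,0,0],[0,0,0,0,0],[0,0,0,0,0]]'; python3 -c "
from h import *
snap(['wrist'],'m')"
```

```text
clock: 16.6
eef_pos: [0.3835, -0.1904, 0.0491]
tool_rot: [0.0, 0.763, -0.646, 0.001]
force: [-0.5, -0.2, 0.5]
grip_width: 0.021
clock: 17.3
eef_pos: [0.3835, -0.1904, 0.0491]
tool_rot: [0.0, 0.763, -0.646, 0.001]
force: [0.1, -0.4, 0.6]
grip_width: 0.0459
17.3 [ 0.3835 -0.1904  0.0491] [ 4.000e-04  7.631e-01 -6.463e-01  8.000e-04] [ 0.1 -0.4  0.6] 0.045879213192782264
```

View pics/m_wrist.png

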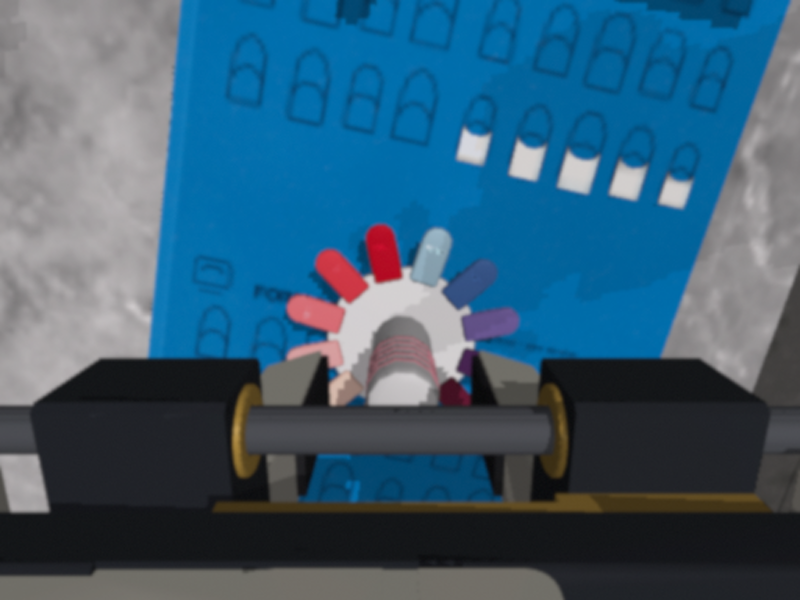

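The jaws are clear on both sides of the handle (403,380) and the wheel is on the sheet. Now I'll withdraw straight up.

```bash
python3 -m crank '[[0,0,0,10,0],[0,0,0,30,0],[0,0,0,60,0],[0,0,0,100,0],[0,0,0,145,0],[0,0,0,180,0],[0,0,0,200,0],[0,0,0,200,0],[0,0,0,200,0]]'; python3 -c "
from h import *
snap(['scene','side','wrist'],'n')"
```

```text
clock: 18.25
eef_pos: [0.3833, -0.1904, 0.2494]
tool_rot: [0.001, 0.763, -0.646, 0.001]
force: [0.5, 0.3, -0.4]
grip_width: 0.0459
18.25 [ 0.3833 -0.1904  0.2494] [ 6.000e-04  7.631e-01 -6.463e-01  1.300e-03] [ 0.5  0.3 -0.4] 0.0459277316518211
```

View pics/n_scene.png

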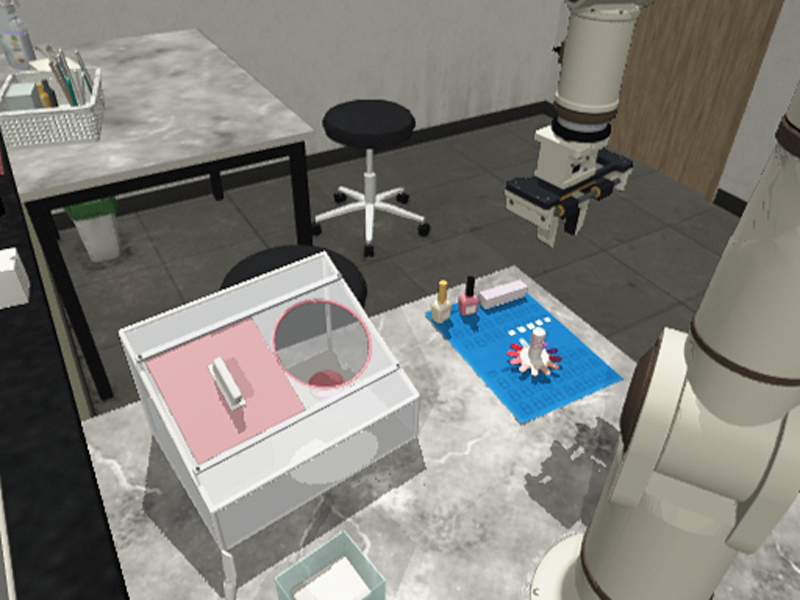

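View pics/n_wrist.png

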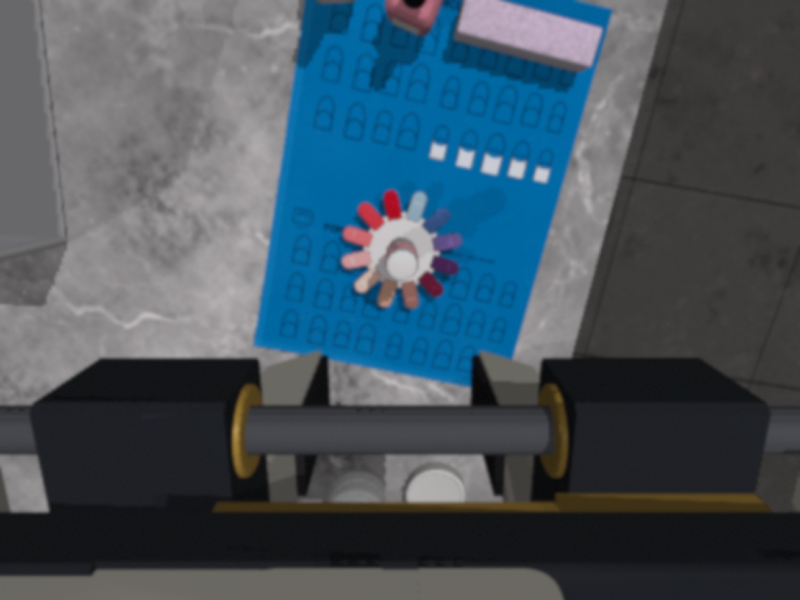

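View pics/n_side.png

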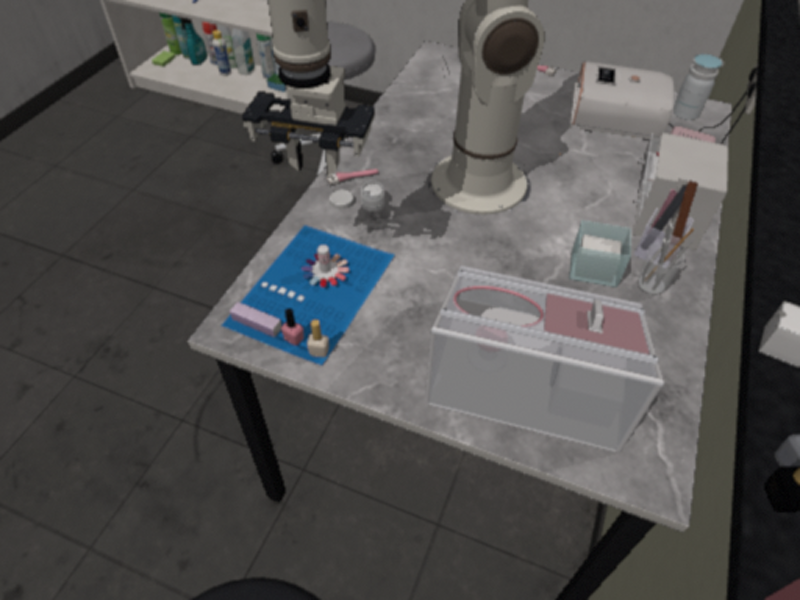

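The wheel stands upright and well inside the sheet (wrist (402,250)), and the bottles and buffer look unmoved. One numeric check before handing in.

```bash
python3 - <<'E' | tail -5
from fit import *
e=ld('e','wrist')
for uv in np.array([(326,145),(345,353)])/1.5625-.18: print('plate edge y (exp -.002)',np.round(invp(e,uv,.006),4))
for n,(x0,y0,x1,y1) in [('scene',(272,175,340,208)),('side',(145,190,212,230))]:
    a_,b_=ld('a',n)['img'].astype(int),ld('n',n)['img'].astype(int)
    print(n,'diff items',np.abs(a_-b_)[y0:y1,x0:x1].max(2).mean().round(2),np.abs(a_-b_)[y0:y1,x0:x1].max())
E
python3 -c "
from station import ctrl
print(ctrl.close_job())"
```

```text
sheet [ 0.4258 -0.1949 -0.0588] -3.3711391975095917 [[0.3, -1.7], [0.1, -0.2], [1.9, 0.7], [-4.9, -6.8], [-0.7, -0.9], [1.7, -0.6], [1.6, -2.3], [0.3, -2.3]]
plate edge y (exp -.002) [-0.0037  0.076 ]
plate edge y (exp -.002) [-0.0023 -0.0736]
scene diff items 5.25 9
side diff items 3.22 6
the job is handed in; nothing more can be done
None
```

The colour wheel is out of the hood and standing upright, wholly on the blue sheet. I handed the job in at about 18 s on the clock.

- **Shutter:** I slid it 134.6 mm to its end stop, where the push force rose to 11 N. With the roughly 12 mm it started open, that gives the full 146 mm. Its edge measured within 2 mm of the fully open position.
- **Wheel:** I gripped the upper part of the handle through the port and lifted it straight out. Up to just before touchdown the recorded forces stayed around 2 N or less, and the pictures show no contact between the tips and the hood.
- **Set-down:** The wheel touched down at no more than about 15 N, and I relaxed the push before opening the jaws and withdrawing clear.
- **Other items:** The two bottles and the buffer show no movement between the first and last pictures.

**Height mismatch:** The wheel touched the sheet about 3.5 mm lower than I had worked out. It may have sat slightly low in the grip, or the calibration was off. I found the contact by force, so it was not dropped.

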